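Close the residue reader's lid and start the run

ROBOT

A 7-joint arm with a two-finger parallel gripper is mounted at the origin on the work surface. World frame = base frame: x ahead of the robot, y to its left, z up, the work surface at z = 0. Lengths are in m, angles in rad, forces in N, time in s.
With the tool pointing down it reaches from about 0.4 to 0.85 m from the base axis. Payload 10.4 kg.
Tool frame: the origin (TCP) lies at the very end of the fingers, on their centre line; the grasp point (between the pads) lies 19 mm behind it (manip.grip_point_offset is the z of the grasp point in the tool frame, in m); z points along the fingers, y is the direction in which the jaws open and shut (so a half turn about z gives the same grasp; the last joint's range is limited). The gripper opens to 85 mm and grips with 20 to 120 N. Pads are 22 mm wide; open, the fingers measure 114 mm over their backs; the gripper's body (76 mm by 85 mm) begins 54 mm behind the grasp point. The pads swing forward as they close: fully open they stand 13 mm farther back than shut.
Start: joints at [-1.297, 0.332, -0.065, 1.46, 0.022, 1.35, -0.088], TCP at [0.183, 0.598, 0.231] pointing down, gripper open.
Joint ranges: [-2.6, 2.6], [-0.5, 2.12], [-1.47, 1.34], [0.16, 2.42], [-1.27, 4.41], [0.06, 2.06], [-2.6, 2.6]. Speed limits (rad/s): [2.22, 2.22, 2.79, 2.79, 3.14, 3.14, 3.14].

INTERFACE

Orientations are given as a unit quaternion [x, y, z, w].
In Python, from workcell import manip, camera, get_calibration, hand_in gives the robot as it stands.
- The arm moves only by the shell command python3 -m pendant 'ROWS' [FORCE]. ROWS is JSON, a list of rows, each a list of 5 numbers: the shift along the tool's x, y, z in units of 40 mm (1.0 is 40 mm), then the turn about the tool's z in units of 6 degrees (1.0 is 6 degrees), then the closure, from 0 (fully open) to 1 (shut). A call has 1 to 5 rows; each row is the pose to reach, as a shift and turn from the pose commanded when the call began, along the tool's axes at that moment; what a row does not reach only later rows make up. A row lasts 1/8 s, in which the tool goes at most 62.5 mm and 10.7 degrees, less where a joint would pass 70% of its speed; a pose out of reach is approached as far as the arm can. A call with a gripper value outside its range is refused whole. The fingers move at their own pace and stop on an object; FORCE is the grip in N (left out, the last holds). Time passes only in rows, so rows that repeat a pose let the fingers close. It gives the time, the measured TCP pose, the force and the opening at its end, in the units of the state.
- manip.get_obs(): the state, without advancing time (a new reading comes with each control period).
- camera(name): name is "scene" or "top" or "wrist"; returns (picture, depth): 480x640x3 uint8, red, green, blue; 480x640 float32, m along the optical axis (not along the pixel's ray), 0 where there is no reading.
- get_calibration(name): a dict with "vfov" (degrees; the focal length in pixels is half the picture's height over the tangent of half this angle, whatever the lens; pixels are square), "cx", "cy" (the principal point, pixels), "position" and "rotation" of the camera in the world. Camera axes: x right, y down, z forward; pixel columns grow to the right and rows downward; lengths in m; the calibration is good to about 2 mm. A picture is of the moment at which its call begins: read the wrist's pose just before it. get_calibration takes no time and is no camera call; for the wrist camera it gives the pose at the moment of the call.
- hand_in(): hands the job in, once; it reports no verdict.
The state is a dict: "clock": time; "joint_pos": joint angles; "joint_velocities": joint speeds; "tau": joint torques, N m; "position": TCP position; "ee_rot": TCP orientation; "ft_force": force on the tool from outside, world axes, zero at the start; "torque": the same for the moment, N m; "grip_width": opening from 0.0 (shut) to 1.0 (fully open).
Only numpy, scipy, OpenCV 4.12 (cv2) and the standard library are available. Lean on these libraries where they do the work, as an engineer would, in place of code of your own. Each camera call takes 0.05 s, during which the arm holds its last target.

TASK

The cuvettes are loaded: with the fingertips, push the open blue lid of the white reader over from behind and down until it is fully shut, without slamming it. Only when it is shut, press the green start key all the way in and let it come back up. The lid is only to be pushed, never gripped, and its black inside stays untouched; press neither of the other keys, and leave the tub, the vials and the pipette standing or lying where they are.

Things in the scene. Friction and masses are not known exactly. Their poses are not given: they have to be found in the camera images.
- reader: white bench-top reader on a blue plinth, 300 mm deep (x), 400 mm wide (y), fixed. Origin: centre of its underside, on the bench; x from its front (robot side) to its back, y to its left, z up. Flat deck 115 mm high; a hump along the back rises to 135 mm. Right of y = -30 mm a tilted display, centred at x = 35 mm, rises to 152 mm, with the row of keys in front of it.
- lid (a joint): opening of the blue lid in rad: 0 fully shut (flat on the deck), 1.57 upright, at most 1.95 (leaning back). Starts open, leaning back a little (1.62 to 1.90). The hinge is stiff: the lid stays where it is left and never falls by itself; shutting it takes 0.15 to 0.4 N m (2 to 5 N pushed near its free edge). It cannot lift off.
- lid_hinge (a point): middle of the lid's hinge line, at deck height, at x = 50, y = 85 mm of the reader; axes as the reader's; the line runs along y. Shut, the lid reaches 105 mm from here towards the reader's front (113 mm at the 60 mm wide finger lip in mid-edge); it is 172 mm wide and its blue outer face lies 14 mm above the hinge line.
- lid_face (a point): point on the lid's blue outer face where one pushes, at mid-width, 85 mm from the hinge line and 20 mm short of the free edge; moves with the lid; z is the outward normal of the blue face (up when shut, backwards when upright), -x points from the hinge to the free edge
- lid_lining (a point): middle of the black lining with its raised rubber pad that covers the whole inside of the lid and its lip (101 x 170 mm), 52 mm from the hinge line and 20 mm below the blue face; turns with the lid and faces the reader's front when the lid is open; not to be touched
- start_key (a joint): travel of the green round start key in m: 0 out, 0.005 fully in; springs back by itself; needs about 1.5 N to start and 4.5 N fully in
- start_key_top (a point): centre of the top of the green key, 22 mm across, standing 10 mm above the deck (125 mm above the bench), 85 mm before and 150 mm right of the reader's origin; z up, pressed straight down
- print_key (a joint): travel of the grey key in m, same make, 50 mm left of the green key (centre to centre); not to be pressed
- stop_key (a joint): travel of the red key in m, same make, 100 mm left of the green key; not to be pressed
- tub: white reagent tub with screw cap, 80 mm across, 100 mm tall, standing on the bench beside the reader; origin at the centre of its underside
- vial_yellow: white vial with yellow cap, 26 mm across, 45 mm tall, standing on the left front corner of the reader's deck; origin at the centre of its underside
- vial_blue: white vial with blue cap, 26 mm across, 45 mm tall, standing beside the yellow one on the deck; origin at the centre of its underside
- pipette: grey micropipette lying on the bench beside the reader, about 210 mm long, 28 mm high; origin under the middle of its handle, x along it towards the black tip
Things that resemble listed ones, but are neither listed nor needed, are in the scene too. What is shaped like the vial_blue but pink or turquoise is not meant.

How it is judged:
By the outcome, as a careful person would: the job done as asked, in the order asked, and still so for the second after the job is handed in, with the robot touching nothing.
It also fails if it takes over 48 s, if anything falls off the work surface, if the arm or the gripper's body presses on something with over 40 N, if the wrist force passes 120 N, or if a joint passes its speed limit or range.

## Working session

There is one attempt and no reset: what is moved stays moved. The work goes in short steps, Python scripts to look and compute and a shell command to move; the robot and the scene stay as the last step left them, time stands still between calls to the robot, and variables do not carry over. Pictures are saved under pics/ and viewed, and the job is handed in when it is done.

```bash
ls; mkdir -p pics; python3 - <<'E'
from workcell import manip, camera, get_calibration
import cv2,numpy as np
print(manip.get_obs())
for n in ("scene","top"):
    p,d=camera(n); cv2.imwrite(f"pics/{n}0.png",p[:,:,::-1]); np.savez(f"pics/{n}0.npz",p=p,d=d); print(n,get_calibration(n))
E
```

```text
pics
{'clock': 0.0, 'joint_pos': array([-1.29662821,  0.33287833, -0.06467933,  1.46094896,  0.02161385,
        1.34988552, -0.08851457]), 'joint_velocities': array([-2.53068428e-04,  1.57025100e-04,  4.21035921e-04, -4.66758229e-04,
       -3.26744594e-05, -3.14848471e-03,  1.79613548e-04]), 'tau': array([-5.83805013e-04, -6.25453806e+01,  4.88274184e-02, -3.91602337e+01,
        1.61430269e-02,  1.00747019e-02, -3.12023133e-05]), 'position': array([0.18268143, 0.59731513, 0.23050819]), 'ee_rot': array([ 1.47845007e-01,  9.89010286e-01, -7.09438936e-04, -6.25697812e-05]), 'ft_force': array([-0.46586783, -0.24294946,  0.24648948]), 'torque': array([-0.03796546, -0.0213446 ,  0.08156312]), 'grip_width': 1.0062615631046323}
scene {'vfov': 50.18959321229547, 'cx': 316.0021339181593, 'cy': 244.37767315134985, 'position': array([0.82105539, 0.63654855, 0.78608036]), 'rotation': array([ 0.23567103,  0.89076107, -0.37824371, -0.08908183])}
top {'vfov': 42.524250708665704, 'cx': 312.14984584033056, 'cy': 241.2114487708056, 'position': array([0.41053891, 0.01326597, 1.46278405]), 'rotation': array([-0.69707215,  0.71645022, -0.01267328,  0.02507749])}
```

View pics/scene0.png

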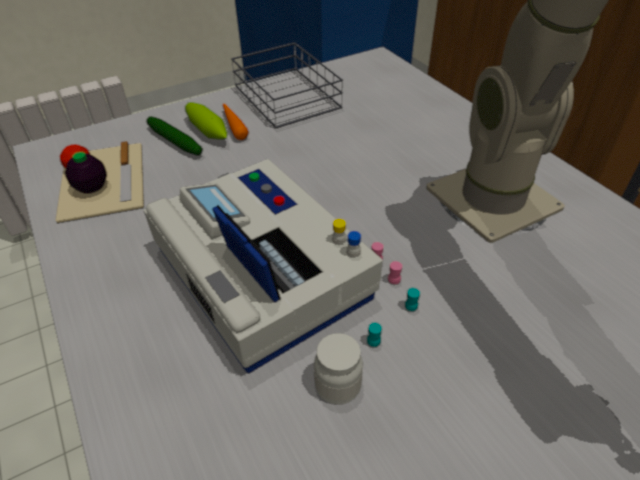

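View pics/top0.png

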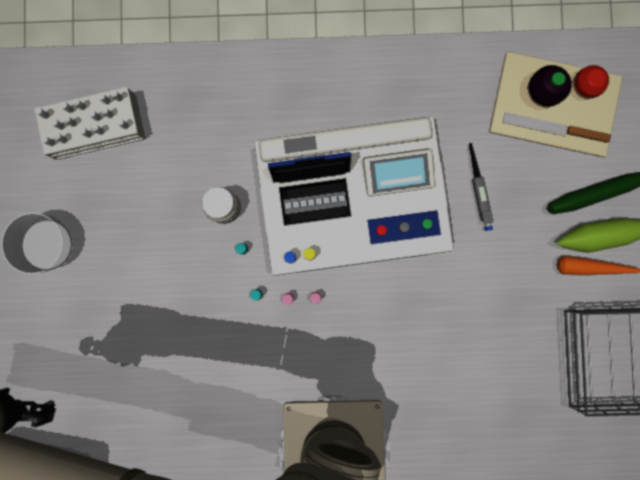

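The scene view shows the lid open at about (248,255) and the keys at (255,176), (266,188) and (280,200). The top view shows the green key at (427,224), the red key at (381,230), the lid edge at about (310,160), and the pipette right of the reader at (480,190). Next I'll work out the reader pose.

```bash
cat > h.py <<'E'
import numpy as np,cv2
from scipy.spatial.transform import Rotation as R
def K(c): 
    f=240/np.tan(np.radians(c['vfov']/2)); return np.array([[f,0,c['cx']],[0,f,c['cy']],[0,0,1]])
def ray(c,uv):
    d=np.linalg.inv(K(c))@np.array([uv[0],uv[1],1.]); return R.from_quat(c['rotation']).apply(d)
def atz(c,uv,z):
    d=ray(c,uv); p=np.array(c['position']); return p+d*(z-p[2])/d[2]
def proj(c,P):
    q=R.from_quat(c['rotation']).inv().apply(np.atleast_2d(P)-c['position'])
    q=q@K(c).T; return q[:,:2]/q[:,2:]
def cloud(c,d):
    v,u=np.mgrid[0:480,0:640]; k=K(c)
    q=np.stack([(u-k[0,2])/k[0,0]*d,(v-k[1,2])/k[1,1]*d,d],-1)
    return R.from_quat(c['rotation']).apply(q.reshape(-1,3)).reshape(480,640,3)+c['position']
E
python3 - <<'E'
from h import *
from workcell import get_calibration
for n,boxes in (("top",dict(g=(415,210,440,240),r=(370,220,392,242))),("scene",dict(g=(245,165,265,187),r=(270,190,290,210)))):
    z=np.load(f"pics/{n}0.npz"); c=get_calibration(n); p=z['p'].astype(int); W=cloud(c,z['d'])
    for k,(a,b,e,f) in boxes.items():
        s=p[b:f,a:e]; m=(s[...,1]>s[...,0]+40)&(s[...,1]>s[...,2]+30) if k=='g' else (s[...,0]>s[...,1]+60)&(s[...,0]>s[...,2]+60)
        v,u=np.nonzero(m); uv=(u.mean()+a,v.mean()+b); print(n,k,m.sum(),uv,atz(c,uv,.124),W[int(uv[1]),int(uv[0])])
    # deck points
    if n=="top":
        W=W; m=(abs(W[...,2]-.115)<.006)
        im=(m*255).astype('uint8'); cv2.imwrite('pics/deckmask.png',im)
        vis=cv2.resize(z['p'][100:290,220:500,::-1],None,fx=2.8,fy=2.8,interpolation=cv2.INTER_CUBIC); cv2.imwrite('pics/topz.png',vis)
    # lid blue
E
```

```text
top g 68 (np.float64(426.79411764705884), np.float64(223.5)) [ 0.5139462  -0.21396305  0.124     ] [ 0.51493864 -0.21197537  0.12584359]
top r 71 (np.float64(381.09859154929575), np.float64(229.90140845070422)) [ 0.50282382 -0.11457184  0.124     ] [ 0.50472893 -0.1143382   0.12488564]
scene g 59 (np.float64(253.9322033898305), np.float64(176.33898305084745)) [ 0.51454901 -0.21329819  0.124     ] [ 0.51629635 -0.214007    0.12511132]
scene r 71 (np.float64(278.6056338028169), np.float64(199.7887323943662)) [ 0.50379199 -0.11486823  0.124     ] [ 0.50429121 -0.11646507  0.12515016]
```

```bash
python3 - <<'E'
from h import *
z=np.load("pics/scene0.npz")
vis=cv2.resize(z['p'][150:370,130:400,::-1],None,fx=2.7,fy=2.7,interpolation=cv2.INTER_CUBIC); cv2.imwrite('pics/scz.png',vis)
E
```

```text
(no output)
```

View pics/topz.png

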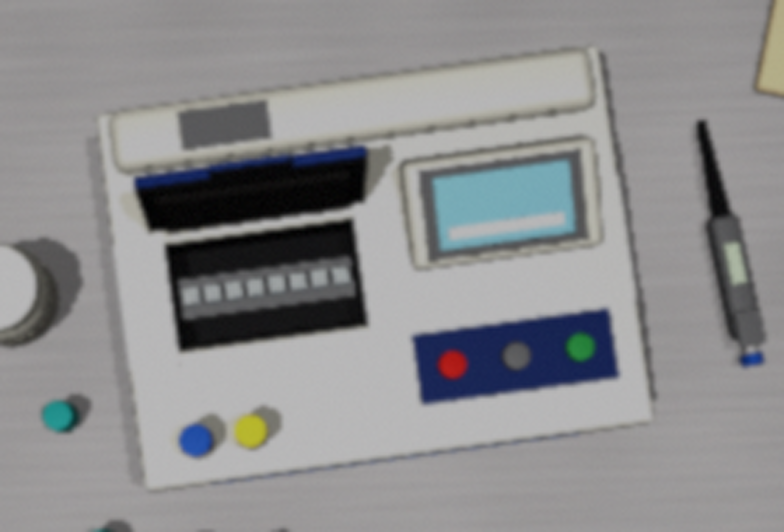

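View pics/scz.png

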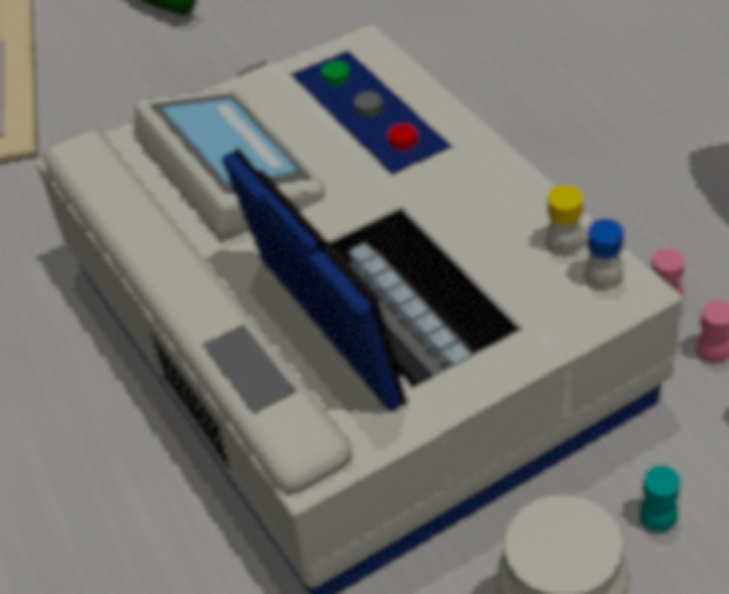

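View pics/deckmask.png

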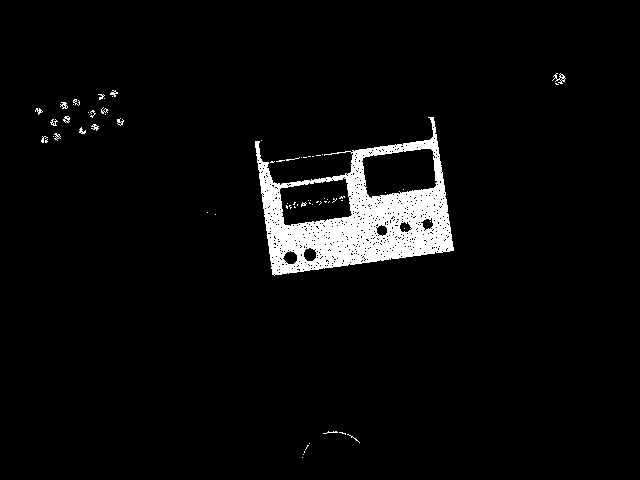

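```bash
cat >> h.py <<'E'
YAW=None
E
python3 - <<'E'
from h import *
from workcell import get_calibration
c=get_calibration("top"); z=np.load("pics/top0.npz"); W=cloud(c,z['d'])
m=(abs(W[...,2]-.115)<.006).astype('uint8'); m[:100]=0;m[300:]=0;m[:,:240]=0;m[:,470:]=0
m=cv2.morphologyEx(m,cv2.MORPH_OPEN,np.ones((3,3)))
v,u=np.nonzero(m); P=np.array([atz(c,(a,b),.115)[:2] for a,b in zip(u,v)],np.float32)
(r)=cv2.minAreaRect(P*1000); print(r, cv2.boxPoints(r))
print('deck z',np.median(W[...,2][m>0]))
# key based
g=np.array([.5142,-.2136]); rr=np.array([.5033,-.1147]); d=rr-g; yk=np.arctan2(-d[0],d[1]); print('yaw keys',yk)
for yaw in (yk,):
    A=np.array([[np.cos(yaw),-np.sin(yaw)],[np.sin(yaw),np.cos(yaw)]]); mid=(g+rr)/2
    o=mid-A@np.array([-.085,-.100]); print('origin',o)
for n in("top","scene"):
    c=get_calibration(n); z=np.load(f"pics/{n}0.npz"); W=cloud(c,z['d']); L=(W-np.array([*o,0]))
    X=L[...,:2]@A; Z=W[...,2]
    s=(X[...,0]>.02)&(X[...,0]<.14)&(X[...,1]>0.02)&(X[...,1]<.15)&(Z>.14)&(Z<.26)&(z['d']>0)
    x,zz=X[...,0][s],Z[s]; p=z['p'].astype(int)[s]; b=(p[:,2]>p[:,0]+30)
    for nm,k in(('blue',b),('other',~b)):
        if k.sum()>20:
            q=np.polyfit(zz[k],x[k],1); print(n,nm,k.sum(),'theta',np.pi/2+np.arctan(q[0]),'x at .2',np.polyval(q,.2),'zmax',np.percentile(zz[k],99), 'xmax',np.percentile(x[k],[1,99]),'y',np.percentile(X[...,1][s][k],[1,99]))
    h=(X[...,0]>.06)&(X[...,0]<.16)&(X[...,1]<-.0)&(X[...,1]>-.02)&(Z>.125)&(Z<.14); print('hump x',np.percentile(X[...,0][h],[1,99]))
E
```

```text
((580.7855834960938, -56.80760192871094), (298.91949462890625, 400.3621826171875), 6.111371040344238) [[ 410.86365  126.32413]
 [ 453.48682 -271.76273]
 [ 750.7075  -239.93933]
 [ 708.08435  158.14752]]
deck z 0.1161923280047541
yaw keys 0.10976931907648413
origin [ 0.58228352 -0.05544019]
top blue 215 theta 1.6251933339551174 x at .2 0.07100443867365921 zmax 0.2309577168662077 xmax [0.06761184 0.0761523 ] y [0.02059792 0.14815047]
top other 1248 theta 1.305930139502369 x at .2 0.06071729689578283 zmax 0.23017376535442496 xmax [0.04610645 0.13437599] y [0.02199451 0.14847656]
hump x [0.09709341 0.14588789]
scene blue 600 theta 1.618926647352687 x at .2 0.07290703815318468 zmax 0.22743706441039516 xmax [0.06623591 0.0768438 ] y [0.0213721  0.14915594]
scene other 628 theta 1.5165640203604156 x at .2 0.06806394073430566 zmax 0.22883877636356348 xmax [0.05509717 0.07517817] y [0.02217223 0.14736272]
hump x [0.09880687 0.14673314]
```

```bash
sed -i '/YAW/d' h.py; cat >> h.py <<'E'
YAW=.108; O=np.array([.5817,-.0558])
A=np.array([[np.cos(YAW),-np.sin(YAW)],[np.sin(YAW),np.cos(YAW)]])
def toW(x,y,z): return np.array([*(O+A@np.array([x,y])),z])
def state():
    from workcell import manip
    s=manip.get_obs(); T=R.from_quat(s['ee_rot']); p=s['position']
    q=A.T@(p[:2]-O); tx=T.as_matrix()[:,0]
    print('t',round(s['clock'],2),'reader mm',np.round(1000*np.array([*q,p[2]]),1),'F',np.round(s['ft_force'],1),'grip',round(s['grip_width'],2),'tx deg rel reader -x',round(np.degrees(np.arctan2(*( (A.T@tx[:2])[::-1]*-1))),2),'j',np.round(s['joint_pos'],2))
    return s
def to(x,y,z):
    s=state(); d=R.from_quat(s['ee_rot']).inv().apply(toW(x,y,z)-s['position'])
    print('units for target',np.round(d/.04,3)); return d
E
python3 -m pendant '[[0,0,-0.6,-1,1],[0,0,-1.3,-2,1],[0,0,-1.75,-3,1],[0,0,-1.75,-3.9,1],[0,0,-1.75,-3.9,1]]'
python3 -c "
from h import *
to(.118,.085,.30)"
```

```text
clock: 0.72
position: [0.1828, 0.5976, 0.301]
ee_rot: [-0.055, 0.998, -0.0, -0.0]
ft_force: [0.2, 0.2, -0.3]
grip_width: 0.001
t 0.72 reader mm [-326.2  692.5  301. ] F [ 0.2  0.2 -0.3] grip 0.0 tx deg rel reader -x 0.17 j [-1.26  0.31 -0.11  1.34  0.03  1.49  0.31]
units for target [-11.059 -15.222   0.029]
```

```bash

python3 -m pendant '[[-0.7,-1.0,0,0,1],[-1.5,-2.0,0,0,1],[-2.3,-3.1,0,0,1],[-3.1,-4.2,0,0,1],[-3.9,-5.3,0,0,1]]'
python3 -m pendant '[[-0.8,-1.1,0,0,1],[-1.6,-2.2,0,0,1],[-2.4,-3.3,0,0,1],[-3.2,-4.4,0,0,1],[-4,-5.5,0,0,1]]'
python3 -c "
from h import *
to(.118,.085,.30)"
```

```text
clock: 1.35
position: [0.3623, 0.4027, 0.3009]
ee_rot: [-0.054, 0.999, -0.0, -0.0]
ft_force: [0.0, 1.2, 0.0]
grip_width: 0.0
clock: 1.98
position: [0.5457, 0.2021, 0.3009]
ee_rot: [-0.055, 0.999, -0.0, -0.0]
ft_force: [0.3, 0.6, 0.4]
grip_width: -0.004
t 1.98 reader mm [ -8.  260.3 300.9] F [0.3 0.6 0.4] grip -0.0 tx deg rel reader -x 0.06 j [-0.65  0.21  0.26  1.48 -0.05  1.46  1.29]
units for target [-3.145 -4.385  0.021]
```

```bash

python3 -m pendant '[[-0.8,-1.1,0,0,1],[-1.6,-2.2,0,0,1],[-2.4,-3.3,0,0,1],[-3.1,-4.2,0,0,1],[-3.1,-4.3,0,0,1]]'
python3 -m pendant '[[0,0,0,0,1],[0,0,0,0,1]]'
python3 - <<'E'
from h import *
to(.118,.085,.195)
from workcell import camera
for n in("scene","top"):
    p,d=camera(n); cv2.imwrite(f"pics/{n}1.png",p[:,:,::-1])
E
```

```text
clock: 2.6
position: [0.6883, 0.0426, 0.2994]
ee_rot: [-0.052, 0.999, -0.001, -0.001]
ft_force: [-0.3, -0.2, -0.3]
grip_width: 0.001
clock: 2.85
position: [0.6868, 0.0481, 0.3014]
ee_rot: [-0.056, 0.998, 0.001, -0.0]
ft_force: [0.2, 0.1, 0.2]
grip_width: -0.001
t 2.85 reader mm [115.7  92.  301.4] F [0.2 0.1 0.2] grip -0.0 tx deg rel reader -x 0.28 j [-0.37  0.47  0.36  1.17 -0.16  1.53  1.65]
units for target [-0.057 -0.178  2.661]
```

View pics/scene1.png

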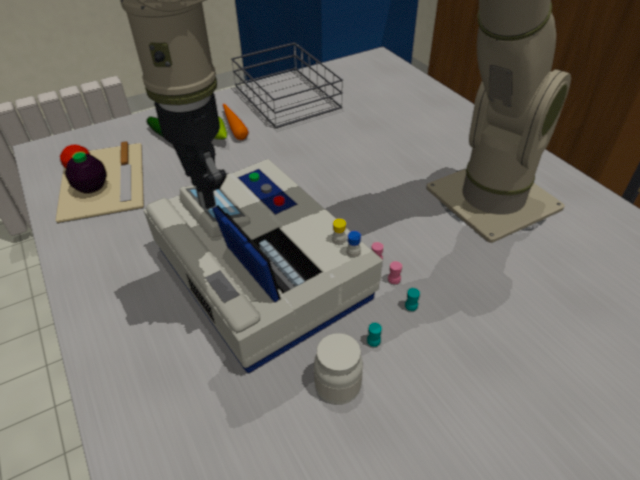

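The closed fingertips are at about (208,200), behind and above the lid edge at (222,215). The lid hasn't moved. I'll descend behind it.

```bash

python3 -m pendant '[[0,-0.1,0.7,0,1],[0,-0.2,1.5,0,1],[0,-0.2,2.2,0,1],[0,-0.2,2.65,0,1],[0,-0.2,2.65,0,1]]'
python3 - <<'E'
from h import *
to(.095,.085,.195)
from workcell import camera,get_calibration
print(proj(get_calibration("scene"),state()['position']))
p,d=camera("scene"); p=cv2.resize(p[150:350,120:390],None,fx=2.7,fy=2.7); cv2.imwrite(f"pics/s2.png",p[:,:,::-1])
E
```

```text
clock: 3.58
position: [0.6876, 0.0391, 0.1944]
ee_rot: [-0.056, 0.998, 0.0, -0.001]
ft_force: [0.2, 0.4, 0.2]
grip_width: -0.003
t 3.58 reader mm [115.5  82.9 194.4] F [0.2 0.4 0.2] grip -0.0 tx deg rel reader -x 0.24 j [-0.36  0.51  0.35  1.33 -0.17  1.33  1.67]
units for target [ 0.512  0.054 -0.014]
t 3.58 reader mm [115.5  82.9 194.4] F [0.2 0.4 0.2] grip -0.0 tx deg rel reader -x 0.24 j [-0.36  0.51  0.35  1.33 -0.17  1.33  1.67]
[[216.03985191 254.41568215]]
```

View pics/s2.png

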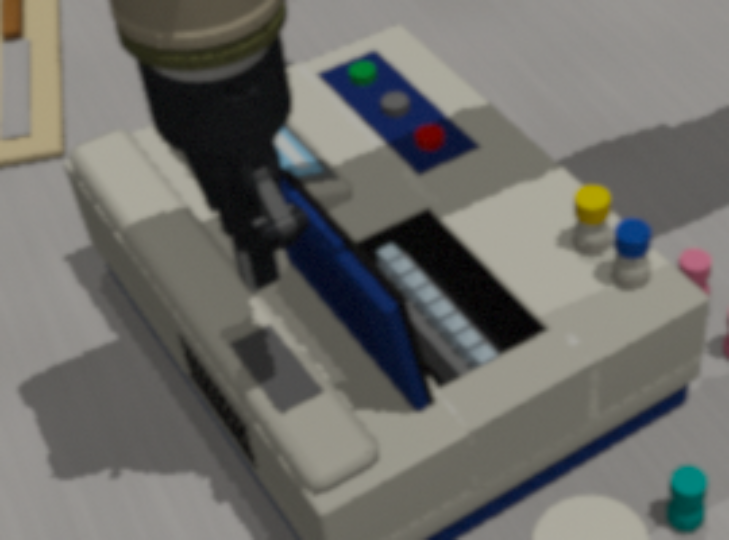

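```bash

python3 -m pendant '[[0.13,0.05,0,0,1],[0.26,0.05,0,0,1],[0.4,0.05,0,0,1],[0.5,0.05,0,0,1],[0.55,0.05,0,0,1]]'
python3 - <<'E'
from h import *
state()
for t in np.arange(1.6,-.01,-.1):
    print(round(t,2), np.round(1000*np.array([.05-.085*np.cos(t)+.014*np.sin(t)+.011, .115+.085*np.sin(t)+.014*np.cos(t)]),1))
E
```

```text
clock: 4.25
position: [0.6659, 0.038, 0.1955]
ee_rot: [-0.056, 0.998, 0.0, 0.0]
ft_force: [-0.0, 0.2, 0.8]
grip_width: 0.005
t 4.25 reader mm [ 93.8  84.2 195.5] F [-0.   0.2  0.8] grip 0.01 tx deg rel reader -x 0.2 j [-0.38  0.45  0.35  1.4  -0.16  1.31  1.66]
1.6 [ 77.5 199.6]
1.5 [ 69.  200.8]
1.4 [ 60.3 201.1]
1.3 [ 51.8 200.6]
1.2 [ 43.2 199.3]
1.1 [ 34.9 197.1]
1.0 [ 26.9 194.1]
0.9 [ 19.1 190.3]
0.8 [ 11.8 185.7]
0.7 [  5.  180.5]
0.6 [ -1.2 174.5]
0.5 [ -6.9 168. ]
0.4 [-11.8 161. ]
0.3 [-16.1 153.5]
0.2 [-19.5 145.6]
0.1 [-22.2 137.4]
-0.0 [-24. 129.]
```

Push forward, about 5 mm per row.

```bash

python3 -m pendant '[[0.12,0,-0.02,0,1],[0.24,0,-0.05,0,1],[0.36,0,-0.08,0,1],[0.48,0,-0.1,0,1],[0.6,0,-0.13,0,1]]'
python3 -c "
from h import *
state()"
python3 -m pendant '[[0.12,0,0,0,1],[0.23,0,0,0,1],[0.34,0,0,0,1],[0.45,0,0,0,1],[0.55,0,0,0,1]]'
python3 - <<'E'
from h import *
state()
from workcell import camera
p,d=camera("scene"); p=cv2.resize(p[150:350,120:390],None,fx=2.7,fy=2.7); cv2.imwrite(f"pics/s3.png",p[:,:,::-1])
E
```

```text
clock: 4.88
position: [0.6421, 0.0353, 0.2006]
ee_rot: [-0.056, 0.998, 0.0, 0.0]
ft_force: [2.9, 1.5, -2.5]
grip_width: -0.0
t 4.88 reader mm [ 69.8  84.1 200.6] F [ 2.9  1.5 -2.5] grip -0.0 tx deg rel reader -x 0.21 j [-0.39  0.4   0.35  1.47 -0.14  1.3   1.66]
clock: 5.5
position: [0.62, 0.0329, 0.2003]
ee_rot: [-0.056, 0.998, 0.0, -0.0]
ft_force: [3.7, 0.0, -1.6]
grip_width: -0.0
t 5.5 reader mm [ 47.6  84.  200.3] F [ 3.7  0.  -1.6] grip -0.0 tx deg rel reader -x 0.21 j [-0.4   0.35  0.35  1.53 -0.12  1.28  1.65]
```

View pics/s3.png

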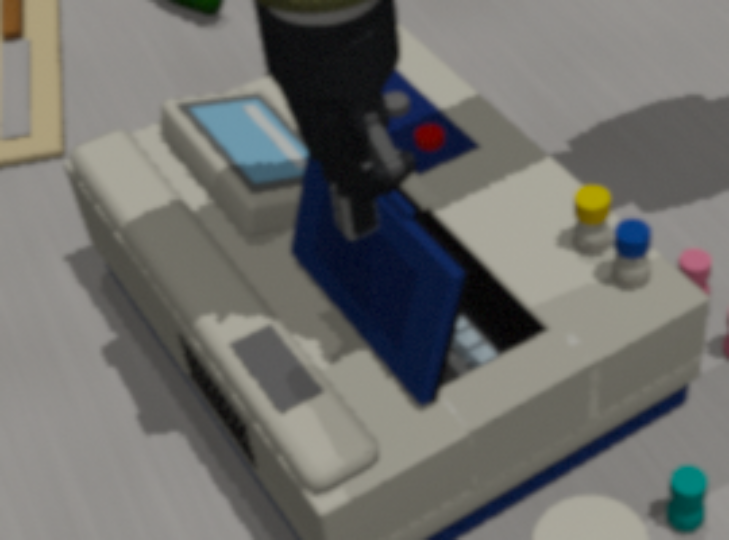

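```bash

python3 -m pendant '[[0.11,0,0.025,0,1],[0.215,0,0.05,0,1],[0.32,0,0.08,0,1],[0.42,0,0.115,0,1],[0.52,0,0.155,0,1]]'
python3 -m pendant '[[0.1,0,0.045,0,1],[0.195,0,0.095,0,1],[0.29,0,0.15,0,1],[0.38,0,0.21,0,1],[0.46,0,0.27,0,1]]'
python3 - <<'E'
from h import *
state()
from workcell import camera
p,d=camera("scene"); p=cv2.resize(p[150:350,120:390],None,fx=2.7,fy=2.7); cv2.imwrite(f"pics/s4.png",p[:,:,::-1])
E
```

```text
clock: 6.18
position: [0.5995, 0.0306, 0.1943]
ee_rot: [-0.056, 0.998, 0.0, 0.0]
ft_force: [2.3, 1.0, 2.8]
grip_width: -0.002
clock: 6.8
position: [0.5811, 0.0285, 0.1833]
ee_rot: [-0.056, 0.998, 0.0, -0.0]
ft_force: [-0.2, 0.2, 3.5]
grip_width: 0.001
t 6.8 reader mm [  8.5  83.9 183.3] F [-0.2  0.2  3.5] grip 0.0 tx deg rel reader -x 0.21 j [-0.42  0.27  0.35  1.66 -0.1   1.23  1.63]
```

View pics/s4.png

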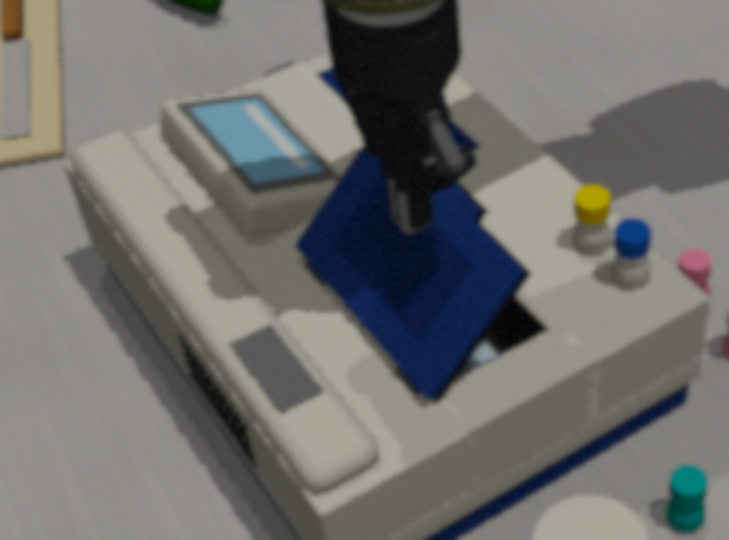

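The lid is at about 43° and the fingertip is on the blue face near its edge, at (410,220). Continuing along the arc.

```bash

python3 -m pendant '[[0.09,0,0.07,0,1],[0.17,0,0.14,0,1],[0.24,0,0.22,0,1],[0.315,0,0.3,0,1],[0.385,0,0.38,0,1]]'
python3 -m pendant '[[0.06,0,0.085,0,1],[0.12,0,0.175,0,1],[0.18,0,0.27,0,1],[0.23,0,0.36,0,1],[0.275,0,0.46,0,1]]'
python3 -c "
from h import *
state()"
```

```text
clock: 7.48
position: [0.5659, 0.0268, 0.168]
ee_rot: [-0.056, 0.998, 0.0, -0.0]
ft_force: [0.0, -0.1, 3.4]
grip_width: -0.0
clock: 8.1
position: [0.555, 0.0256, 0.1496]
ee_rot: [-0.056, 0.998, 0.0, -0.0]
ft_force: [-1.4, 0.4, 2.8]
grip_width: 0.0
t 8.1 reader mm [-17.8  83.8 149.6] F [-1.4  0.4  2.8] grip 0.0 tx deg rel reader -x 0.21 j [-0.43  0.24  0.35  1.77 -0.09  1.14  1.63]
```

```bash

python3 -m pendant '[[0.03,0,0.06,0,1],[0.05,0,0.12,0,1],[0.07,0,0.18,0,1],[0.09,0,0.24,0,1],[0.11,0,0.3,0,1]]'
python3 -m pendant '[[0.01,0,0.04,0,1],[0.02,0,0.08,0,1],[0.03,0,0.12,0,1],[0.035,0,0.155,0,1],[0.04,0,0.18,0,1]]'
python3 -c "
from h import *
state()"
```

```text
clock: 8.72
position: [0.5508, 0.0251, 0.1377]
ee_rot: [-0.056, 0.998, 0.0, 0.0]
ft_force: [-1.4, -0.3, 2.0]
grip_width: 0.001
clock: 9.35
position: [0.5492, 0.025, 0.1306]
ee_rot: [-0.056, 0.998, 0.0, -0.0]
ft_force: [-1.8, -0.2, 2.0]
grip_width: -0.003
t 9.35 reader mm [-23.7  83.8 130.6] F [-1.8 -0.2  2. ] grip -0.0 tx deg rel reader -x 0.21 j [-0.43  0.25  0.34  1.8  -0.09  1.1   1.63]
```

```bash

for i in 1; do python3 -m pendant '[[0,0,0.015,0,1],[0,0,0.03,0,1],[0,0,0.04,0,1],[0,0,0.05,0,1]]'; done
python3 -m pendant '[[0,0,0.012,0,1],[0,0,0.025,0,1]]'
```

```text
clock: 9.85
position: [0.5492, 0.025, 0.1291]
ee_rot: [-0.056, 0.998, 0.0, -0.0]
ft_force: [-4.5, 0.9, 9.7]
grip_width: -0.002
clock: 10.1
position: [0.5493, 0.025, 0.129]
ee_rot: [-0.056, 0.998, 0.0, 0.0]
ft_force: [-9.6, -1.2, 19.4]
grip_width: -0.002
```

Force rises to 19 N at z = 129 mm with no further travel, so the lid has bottomed out. I'll lift off and check.

```bash

python3 -m pendant '[[0,0,0,0,1],[0,0,-0.1,0,1],[0,0,-0.5,0,1],[0,0,-1.2,0,1],[0,0,-1.6,0,1]]'
python3 - <<'E'
from h import *
to(-.085,-.15,.165)
E
python3 -m pendant '[[0.1,-1,0,0,1],[0.3,-2.2,0,0,1],[0.6,-3.4,0,0,1],[0.9,-4.6,0,0,1],[1.2,-5.6,0,0,1]]'
python3 - <<'E'
from h import *
to(-.085,-.15,.165)
from workcell import camera,get_calibration
for n in("scene","top"):
    p,d=camera(n); np.savez(f"pics/{n}5.npz",p=p,d=d); c=get_calibration(n); W=cloud(c,d); X=(W[...,:2]-O)@A; Z=W[...,2]
    pi=p.astype(int)
    s=(X[...,0]>-.05)&(X[...,0]<.04)&(X[...,1]>.01)&(X[...,1]<.16)&(Z<.16)&(Z>.1)&(d>0)&(pi[...,2]>pi[...,0]+25)
    B=np.c_[X[...,0][s],X[...,1][s],np.ones(s.sum())]; q=np.linalg.lstsq(B,Z[s],rcond=None)[0]; print(n,s.sum(),'plane',q,'tilt rad',-q[0],'z@face',q@[-.035,.085,1])
    v=cv2.resize(p[100:320,120:460],None,fx=2.3,fy=2.3); cv2.imwrite(f"pics/{n}5.png",v[:,:,::-1])
E
```

```text
clock: 10.72
position: [0.55, 0.025, 0.1937]
ee_rot: [-0.056, 0.998, 0.0, 0.001]
ft_force: [0.1, 0.0, -0.2]
grip_width: 0.002
t 10.72 reader mm [-22.9  83.7 193.7] F [ 0.1  0.  -0.2] grip 0.0 tx deg rel reader -x 0.2 j [-0.44  0.19  0.35  1.73 -0.07  1.23  1.61]
units for target [ 1.576 -5.838  0.713]
clock: 11.35
position: [0.5261, -0.205, 0.1921]
ee_rot: [-0.055, 0.998, -0.0, 0.0]
ft_force: [0.3, -0.0, -0.2]
grip_width: -0.003
t 11.35 reader mm [ -71.4 -142.3  192.1] F [ 0.3 -0.  -0.2] grip -0.0 tx deg rel reader -x 0.16 j [-0.14  0.23  0.51  1.7  -0.12  1.23  2.07]
units for target [ 0.342 -0.191  0.677]
scene 2921 plane [-0.00075209 -0.00046181  0.12971139] tilt rad 0.0007520936427815 z@face 0.12969845648483772
top 2845 plane [-0.00032389 -0.00082729  0.13090513] tilt rad 0.00032389256434247704 z@face 0.1308461448811045
```

View pics/scene5.png

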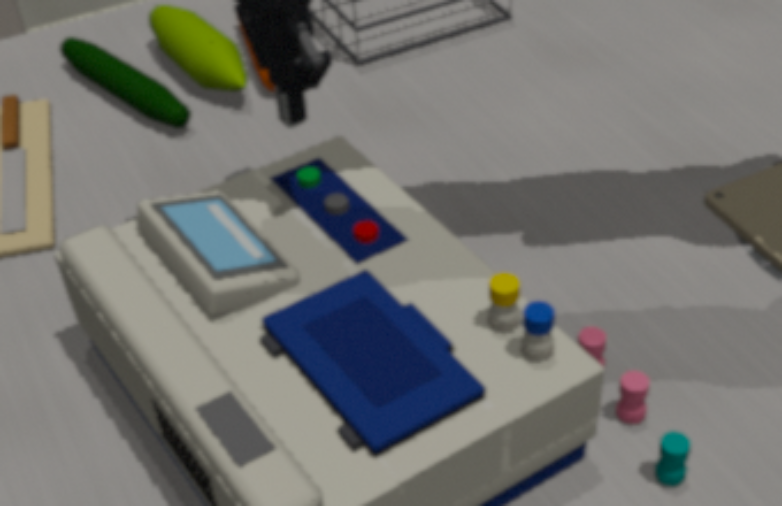

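View pics/top5.png

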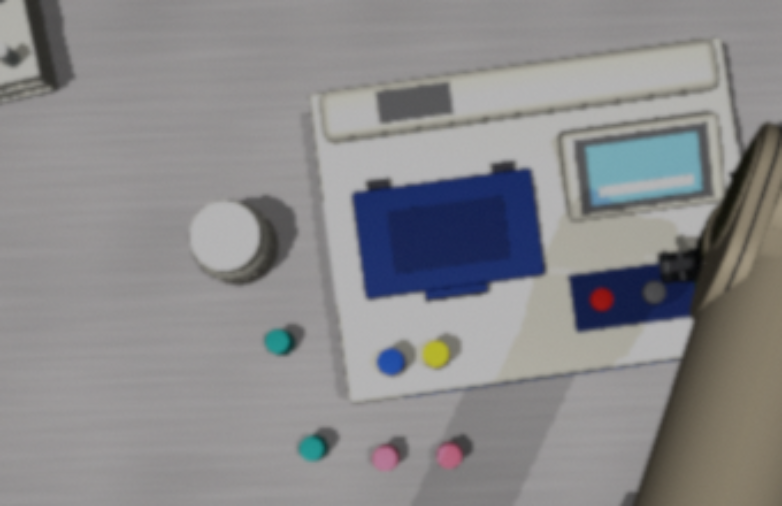

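The lid is flat: its tilt is under 0.001 rad and the face sits at 130 mm. Next I'll move over the green key.

```bash

python3 -m pendant '[[0.2,-0.1,0,0,1],[0.35,-0.19,0.1,0,1],[0.35,-0.19,0.6,0,1],[0.35,-0.19,1,0,1],[0.35,-0.19,1.2,0,1]]'
python3 - <<'E'
from h import *
s=to(-.085,-.15,.1195)
from workcell import camera,get_calibration
p,d=camera("scene"); p=cv2.resize(p[130:260,180:380],None,fx=4,fy=4); cv2.imwrite(f"pics/s6.png",p[:,:,::-1])
E
```

```text
clock: 12.08
position: [0.5131, -0.2114, 0.1425]
ee_rot: [-0.056, 0.998, 0.0, -0.001]
ft_force: [0.0, -0.8, -0.1]
grip_width: -0.001
t 12.07 reader mm [ -85.  -147.3  142.5] F [ 0.  -0.8 -0.1] grip -0.0 tx deg rel reader -x 0.26 j [-0.12  0.26  0.5   1.78 -0.14  1.13  2.11]
units for target [-0.001 -0.067  0.576]
```

View pics/s6.png

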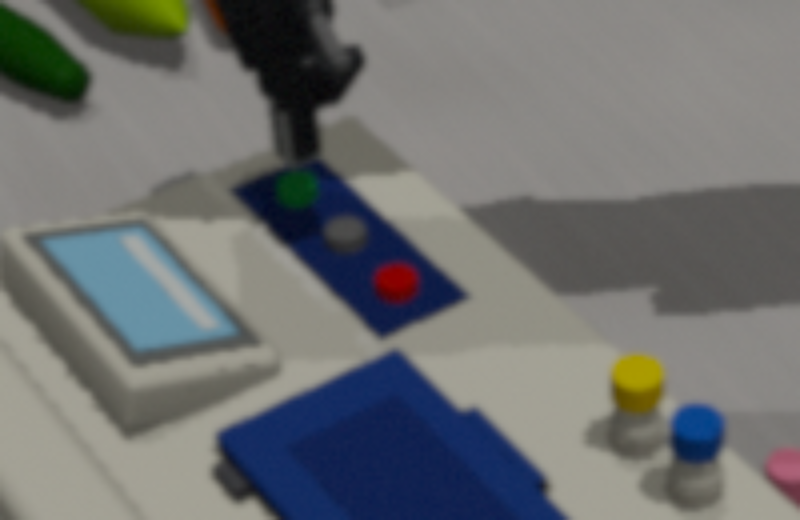

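The closed tip at (297,155) is directly above the green key at (297,188), clear of the grey key at (346,233). I'll press slowly and watch the force.

```bash

python3 -m pendant '[[0,-0.05,0.15,0,1],[0,-0.05,0.28,0,1],[0,-0.05,0.36,0,1],[0,-0.05,0.42,0,1],[0,-0.05,0.45,0,1]]'
python3 -m pendant '[[0,0,0.03,0,1],[0,0,0.05,0,1],[0,0,0.07,0,1],[0,0,0.09,0,1],[0,0,0.1,0,1]]'
```

```text
clock: 12.75
position: [0.5137, -0.2141, 0.1256]
ee_rot: [-0.056, 0.998, 0.0, 0.0]
ft_force: [-0.5, 0.1, 0.5]
grip_width: 0.006
clock: 13.38
position: [0.5137, -0.2141, 0.1218]
ee_rot: [-0.056, 0.998, 0.0, 0.0]
ft_force: [-0.6, 0.3, 3.1]
grip_width: 0.002
```

```bash

python3 -m pendant '[[0,0,0.02,0,1],[0,0,0.035,0,1],[0,0,0.045,0,1]]'
python3 -m pendant '[[0,0,0.015,0,1],[0,0,0.02,0,1]]'
```

```text
clock: 13.75
position: [0.5138, -0.2141, 0.1201]
ee_rot: [-0.056, 0.998, 0.0, 0.0]
ft_force: [-2.5, 0.3, 8.2]
grip_width: 0.001
clock: 14.0
position: [0.5138, -0.2141, 0.12]
ee_rot: [-0.056, 0.998, 0.0, 0.0]
ft_force: [-5.3, 2.4, 14.8]
grip_width: 0.0
```

The key has hit its stop: z = 120.0 mm and the force has risen to 15 N, well past the 4.5 N needed. Now I'll release it.

```bash

python3 -m pendant '[[0,0,0,0,1],[0,0,-0.1,0,1],[0,0,-0.3,0,1],[0,0,-0.8,0,1],[0,0,-1.6,0,1]]'
python3 -m pendant '[[0,0,-1,0,1],[0,0,-2,0,1],[0,0,-2.5,0,1],[0,0,-2.5,0,1],[0,0,-2.5,0,1]]'
python3 -m pendant '[[-0.5,-0.6,0,0,1],[-1,-1.2,0,0,1],[-1.5,-1.8,0,0,1],[-1.5,-1.8,0,0,1],[-1.5,-1.8,0,0,1]]'
python3 - <<'E'
from h import *
state()
from workcell import camera,get_calibration
for n in("scene","top"):
    p,d=camera(n); c=get_calibration(n); W=cloud(c,d); X=(W[...,:2]-O)@A; Z=W[...,2]; pi=p.astype(int)
    s=(X[...,0]>-.05)&(X[...,0]<.04)&(X[...,1]>.01)&(X[...,1]<.16)&(Z<.16)&(Z>.1)&(d>0)&(pi[...,2]>pi[...,0]+25)
    B=np.c_[X[...,0][s],X[...,1][s],np.ones(s.sum())]; q=np.linalg.lstsq(B,Z[s],rcond=None)[0]; print(n,'tilt',-q[0],'z',q@[-.035,.085,1])
    for nm,y in(('g',-.15),('grey',-.1),('r',-.05)):
        k=(np.hypot(X[...,0]+.085,X[...,1]-y)<.007)&(Z<.14)&(d>0); print(n,nm,k.sum(),np.median(Z[k]) if k.any() else None)
    cv2.imwrite(f"pics/{n}7.png",p[:,:,::-1])
E
```

```text
clock: 14.62
position: [0.5129, -0.2139, 0.183]
ee_rot: [-0.056, 0.998, 0.0, -0.001]
ft_force: [0.1, 0.1, 0.4]
grip_width: 0.0
clock: 15.25
position: [0.5133, -0.2139, 0.282]
ee_rot: [-0.056, 0.998, 0.0, -0.001]
ft_force: [-0.4, 1.0, -0.2]
grip_width: -0.001
clock: 15.88
position: [0.5807, -0.2786, 0.282]
ee_rot: [-0.056, 0.998, 0.0, -0.001]
ft_force: [0.2, -0.8, 1.0]
grip_width: 0.0
t 15.88 reader mm [ -25.  -221.4  282. ] F [ 0.2 -0.8  1. ] grip 0.0 tx deg rel reader -x 0.19 j [-0.03  0.39  0.56  1.35 -0.2   1.46  2.2 ]
scene tilt 0.0027528230407359 z 0.1298030586591791
scene g 22 0.12530309558060193
scene grey 22 0.12525586891510998
scene r 25 0.12581356503492902
top tilt -0.0011958804615898467 z 0.13076512518959135
top g 34 0.12696627001960548
top grey 34 0.12621069082419556
top r 36 0.12651904334245456
```

View pics/scene7.png

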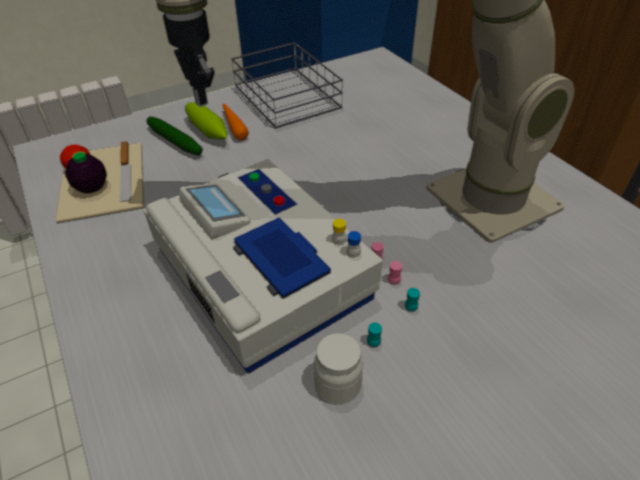

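View pics/top7.png

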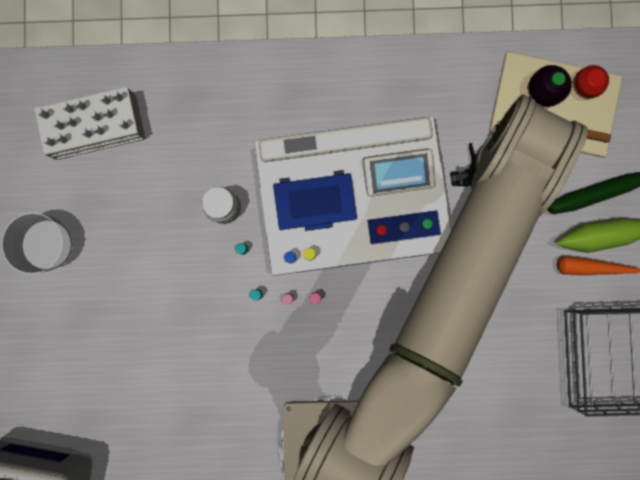

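The lid is flat, at (282,255) in the scene view. All three keys are up, and the vials at (340,230) and (354,243) and the tub at (338,370) are where they were. The robot touches nothing, so I'm handing in.

```bash
python3 -c "
from workcell import hand_in
print(hand_in())"
```

```text
the job is handed in; nothing more can be done
None
```

The lid is fully shut, the green start key was pressed after that and came back up, and I handed the job in at about 16 s of the 48 s limit.

- **Lid:** I pushed it over from behind with the closed fingertips, at up to about 0.4 rad/s and slower near the end. It stopped with its face at z = 129 mm, where the force rose to 19 N. After I lifted off, the cameras gave a tilt under 0.001 rad.
- **Green key:** I pressed it straight down until it stopped, at 120.0 mm with 14.8 N on the wrist, then released it.
- **Last checks:** In the last pictures all three keys are at 125–127 mm, so all are up. The vials and tub look unmoved and the arm is clear of everything. The lid tilt read +0.003 rad from one camera and -0.001 rad from the other; I take that as noise around zero.
- **Not checked:** The arm hid the pipette in the final top view. The fingers stayed at least 100 mm above the bench and well clear of it at all times.

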